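Twist a sample vial home in its sprung friction holder

ROBOT

A 6-joint arm with a two-finger parallel gripper is mounted at the origin on the work surface. World frame = base frame: x ahead of the robot, y to its left, z up, the work surface at z = 0. Lengths are in mm, angles in rad, forces in N, time in s.
With the tool pointing down it reaches from about 350 to 775 mm from the base axis. Payload 7.3 kg.
Tool frame: the origin (TCP) lies at the very end of the fingers, on their centre line; the grasp point (between the pads) lies 19 mm behind it; z points along the fingers, y is the line along which they close (so a half turn about z gives the same grasp; the last joint's range is limited). The gripper opens to 92 mm and grips with 3 to 60 N. Pads are 19 mm wide; open, the fingers measure 130 mm over their backs; the gripper's body (75 mm by 190 mm) begins 47 mm behind the grasp point.
Start: joints at [-1.293, 0.342, 1.524, -0, 1.275, -0.146], TCP at [215.918, -478.565, 226.741] pointing down, gripper open.
Joint ranges: [-2.53, 2.53], [-0.77, 2.02], [0.04, 2.7], [-1, 4.14], [0.28, 2.66], [-3.11, 3.11]. Speed limits (rad/s): [2.57, 2.57, 3.14, 3.14, 3.14, 3.14].

INTERFACE

Orientations are given as [roll, pitch, yaw] about the fixed x, y, z axes, in that order (R = Rz(yaw) Ry(pitch) Rx(roll)).
In Python, from plant import bot gives the robot as it stands.
- The arm moves only by the tool jog_arm, never from a script. Its argument "targets" is a list of rows, each an object with "xyz": the shift along the tool's x, y, z as a fraction of full scale, a list of three; "spin": the turn about the tool's z as a fraction of full scale. In form: [{"xyz": [x, y, z], "spin": spin}, ...]. A call has exactly 10 rows; each row shifts and turns the commanded pose from where the row before left it, along the tool's axes as they then stand; what a row does not reach is not made up. Full scale, the value 1, is 80 mm for a shift and 0.1 rad for a turn. A row lasts 1/8 s, in which the tool goes at most 62.5 mm and 10.7 degrees, less where a joint would pass 70% of its speed; a pose out of reach is approached as far as the arm can. A call with a number of a shift or a turn outside -1 to 1 is refused whole. A call with a gripper value outside its range is refused whole. "gripper" is the opening in per cent of the stroke, from 0 (shut) to 100 (fully open), set as the call begins (left out, the last holds). The fingers move at their own pace and stop on an object; the grip force is fixed at half the most. Time passes only in rows, so rows that do not move let the fingers close, or fill a call up. It gives the time, the measured TCP pose, the force, the opening and the grip force at its end, in the units of the state.
- bot.get_obs(): the state, without advancing time (a new reading comes with each control period).
- bot.capture(name): name is "scene" or "top"; returns the picture (480x640x3 uint8, blue, green, red); there is no depth.
- bot.get_calibration(name): a dict with "vfov" (degrees; the focal length in pixels is half the picture's height over the tangent of half this angle, whatever the lens; pixels are square), "cx", "cy" (the principal point, pixels), "eye" and "rotation" of the camera in the world. Camera axes: x right, y down, z forward; pixel columns grow to the right and rows downward; lengths in mm; the calibration is good to about 2 mm. A picture is of the moment at which its call begins. get_calibration takes no time and is no camera call.
- bot.close_job(): hands the job in; it is judged then, once.
The state is a dict: "time": time; "joint_positions": joint angles; "dq": joint speeds; "tau": joint torques, N m; "tool_pos": TCP position; "tcp_rot": TCP orientation; "contact_force": force on the tool from outside, world axes, zero at the start; "moment": the same for the moment, N m; "grip_width": finger opening in mm; "finger_force": force on a finger pad.
Only numpy, scipy, OpenCV 4.12 (cv2) and the standard library are available. Lean on these libraries where they do the work, as an engineer would, in place of code of your own. Each camera call takes 0.05 s, during which the arm holds its last target. There are 200 camera calls.

TASK

Pick up the wide capped sample vial that stands on the bench and seat it upright in the one empty holder: work it down with a twisting motion until it bottoms out on the stop inside, then let go. It is a snug fit, so do not force it straight down: the holder's head rides on springs and must never be pushed down by more than 5 mm. Leave the slim vials and the other things on the bench where they are.

Things in the scene. Friction and masses are not known exactly. Their poses are not given: they have to be found in the camera images.
- cup: the wide sample vial, loose, about 120 g, 78 mm tall: clear glass body 36 mm in diameter and 50 mm tall, its lowest 9 mm tapering to 30 mm, under a white ribbed round cap. Origin at the centre of its underside, z up along its axis. The two slim vials near it are not to be touched
- cap (a point): centre of the wide vial's cap, 64 mm above its underside. The cap is 44 mm in diameter and 28 mm tall (50 to 78 mm above the underside), round, so it can be gripped at any yaw; grip firmly (60 N or more), as turning the vial in the holder takes about 1 N m
- holder: foot of the empty holder, fixed to the bench; origin at the centre of its underside: aluminium flange 96 mm in diameter, tube 80 mm in diameter up to 75 mm height, over which the sprung head stands to 100 mm height (80 mm rim, white lining). Two identical holders nearby are already filled with the same kind of vial, caps reaching 146 mm height
- mouth (a point): centre of the holder's round mouth, in the head's top face, z up. Vertical bore 40 mm wide; 7 and 18 mm below the mouth two rings of four sprung rubber-tipped plungers leave 32 mm and clamp the 36 mm glass. Straight down takes 45 to 60 N; while turned to and fro (1 rad for each 2 mm) 3 to 9 N. The flat stop lies 27 to 37 mm below the mouth, different each time: it must be felt
- head (a joint): how far the holder's head is pushed down on its springs, in m: 0 is fully up, 0.008 the end of travel. It starts to sink at 10 N and gives 1 mm for each further 2.5 N; more than 0.005 is overload. When let go the vial stays clamped and the head comes back up with it
- slim_a: slim glass vial with a small white cap, loose, 28 mm in diameter, 69 mm tall, origin at the centre of its underside; a bystander
- slim_b: a second slim vial, the same as slim_a; a bystander
- reagent: glass bottle with a red screw cap, 86 mm in diameter, 170 mm tall, origin at the centre of its underside; a bystander
- beaker: open glass beaker, 70 mm in diameter, 90 mm tall, origin at the centre of its underside; a bystander
- dish: closed flat dish, 90 mm in diameter, 16 mm tall, origin at the centre of its underside; a bystander
- tip_tray: grey open tray with six compartments, 120 x 90 x 50 mm, origin at the centre of its underside; a bystander
- spatula: steel spatula lying on the bench, 180 mm long; a bystander

How it is judged:
By the outcome, as a careful person would: the job done as asked, in the order asked, and still so for the second after the job is handed in, with the robot touching nothing.
It also fails if it takes over 72 s, if anything falls off the work surface, if the arm or the gripper's body presses on something with over 40 N, if the wrist force passes 120 N, or if a joint passes its speed limit or range.

## Working session

There is one attempt and no reset: what is moved stays moved. The work goes in short steps, Python scripts to look and compute and a tool call to move; the robot and the scene stay as the last step left them, time stands still between calls to the robot, and variables do not carry over. Pictures are saved under pics/ and viewed, at most 10 in all, crops included, and the job is handed in when it is done.

Besides the shell and the picture viewer there is one more tool, called after "Emit:" by a JSON object that holds its "api" and its "payload". jog_arm: Moves the arm, as the interface text tells. Shift numbers are shares of 80 mm and turn numbers shares of 0.1 rad, none past 1 either way. Its arguments: {"type":"object","properties":{"targets":{"type":"array","items":{"type":"object","properties":{"xyz":{"type":"array","items":{"type":"number"}},"spin":{"type":"number"}}}},"gripper":{"type":"number"}},"required":["targets"]}

```bash
mkdir -p pics; python3 - <<'E'
from plant import bot
import cv2
for n in("scene","top"):
    cv2.imwrite(f"pics/{n}0.png",bot.capture(n)); print(n,bot.get_calibration(n))
o=bot.get_obs();print(o)
E
```

```text
scene {'vfov': 55.32113540555234, 'cx': 323.4510131491833, 'cy': 241.7409625347483, 'eye': array([910.35978733, 624.57738861, 637.57014768]), 'rotation': array([-2.20821143, -0.01150796,  2.5488094 ])}
top {'vfov': 44.50642217931298, 'cx': 313.6137291326543, 'cy': 246.50529426055195, 'eye': array([ 370.24955353,   12.17722644, 1412.75683067]), 'rotation': array([-3.0439383 , -0.02637124, -1.58444718])}
{'time': 0.1, 'joint_positions': array([-1.29302127e+00,  3.42645352e-01,  1.52495955e+00, -1.31598554e-05,
        1.27541495e+00, -1.45978240e-01]), 'dq': array([ 0.00070781,  0.00104486, -0.00135718,  0.00102461, -0.00088917,
        0.00168606]), 'tau': array([ 1.64631252e-03, -4.32003415e+01, -2.44696105e+01,  7.19140680e-02,
        5.26721345e-02, -4.11234601e-05]), 'tool_pos': array([ 215.79181092, -478.17687722,  226.10518174]), 'tcp_rot': array([-3.14017881e+00, -1.95149393e-04,  4.23756994e-01]), 'contact_force': array([-1.51109932, -0.23741405, -0.1224732 ]), 'moment': array([-0.02644321, -0.02347788, -0.05659163]), 'finger_force': 0.0, 'grip_width': 91.80666556184225}
```

View pics/scene0.png

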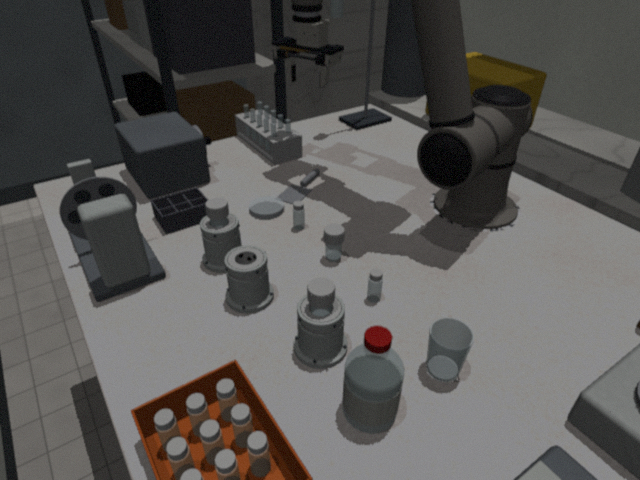

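View pics/top0.png

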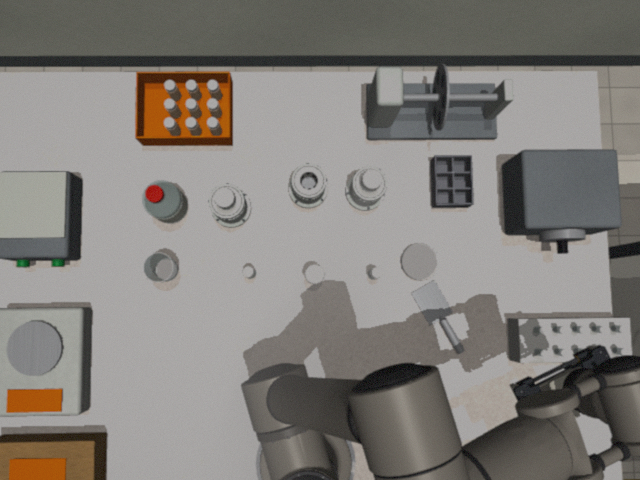

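The vial is at top (314,271) and scene (333,233). The empty holder's mouth is at top (309,182) and scene (247,258). I'll zoom in on both to refine these.

```bash
python3 - <<'E'
import cv2,numpy as np
t=cv2.imread("pics/top0.png");s=cv2.imread("pics/scene0.png")
f=lambda im,x,y,w,h,k:cv2.resize(im[y:y+h,x:x+w],None,fx=k,fy=k,interpolation=cv2.INTER_CUBIC)
a=f(t,270,155,80,150,4); b=f(s,210,215,160,100,3)
c=np.zeros((600,800,3),np.uint8);c[:,:320]=a;c[:300,320:]=b;cv2.imwrite("pics/z.png",c)
E
```

```text
(no output)
```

View pics/z.png

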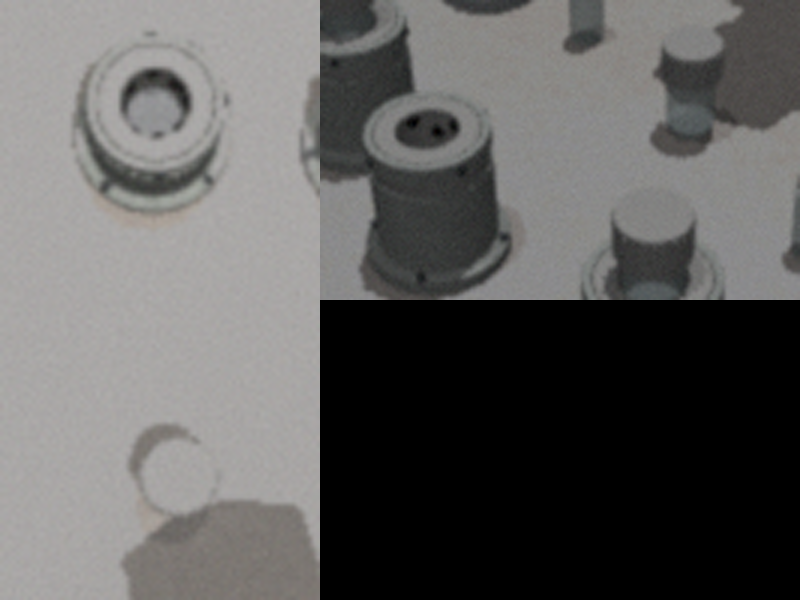

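```bash
cat > h.py <<'E'
import numpy as np
from scipy.spatial.transform import Rotation as R
from plant import bot
def ray(n,u,v):
    c=bot.get_calibration(n); f=240/np.tan(np.radians(c['vfov']/2))
    d=R.from_euler('xyz',c['rotation']).apply([(u-c['cx'])/f,(v-c['cy'])/f,1]); return np.array(c['eye']),d
def plane(n,u,v,z):
    e,d=ray(n,u,v); return e+d*(z-e[2])/d[2]
def tri(p,q):
    e,d=ray('top',*p);g,k=ray('scene',*q)
    s=np.linalg.lstsq(np.c_[d,-k],g-e,rcond=None)[0]; a=e+s[0]*d;b=g+s[1]*k
    return (a+b)/2,np.linalg.norm(a-b)
E
python3 - <<'E'
from h import *
np.set_printoptions(precision=1,suppress=True)
for p,q,z in(((314.1,273.1),(334,228.7),78),((308.5,180.5),(245.7,258.2),100)):
    print(tri(p,q),plane('top',*p,z),plane('scene',*q,z))
# others in top at approx heights
for n,p,z in(("slimL",(249,270),69),("slimR",(375,271),69),("holdL",(228,198),146),("holdR",(371,180),146),("beak",(160,266),90),("reag",(154,194),170)): print(n,plane('top',*p,z))
E
```

```text
(array([439.1, -24.6,  78.9]), np.float64(1.4845673395906622)) [439.7 -25.1  78. ] [437.8 -25.1  78. ]
(array([649.7, -14.5,  97. ]), np.float64(0.7413070662455554)) [649.4 -14.6 100. ] [650.9 -10.7 100. ]
slimL [449.1 123.5  69. ]
slimR [ 443.3 -165.5   69. ]
holdL [602.2 162.3 146. ]
holdR [ 639.6 -151.3  146. ]
beak [459.3 320.9  90. ]
reag [607.9 316.8 170. ]
```

Emit:
{"api": "jog_arm", "payload": {"targets": [{"xyz":[0.487,-0.402,0.07],"spin":0},{"xyz":[0.487,-0.402,0.07],"spin":0},{"xyz":[0.487,-0.402,0.07],"spin":0},{"xyz":[0.487,-0.402,0.07],"spin":0},{"xyz":[0.487,-0.402,0.07],"spin":0},{"xyz":[0.487,-0.402,0.07],"spin":0},{"xyz":[0.487,-0.402,0.07],"spin":0},{"xyz":[0.487,-0.402,0.07],"spin":0},{"xyz":[0.487,-0.402,0.07],"spin":0},{"xyz":[0.487,-0.402,0.07],"spin":0}], "gripper": 100}}

```text
time: 1.35
tool_pos: [439.2, -23.6, 170.4]
tcp_rot: [3.142, 0.0, 0.424]
contact_force: [-0.2, 0.1, -0.7]
grip_width: 91.6
finger_force: 0.0
```

Emit:
{"api": "jog_arm", "payload": {"targets": [{"xyz":[-0.007,0.016,0.2],"spin":0},{"xyz":[0,0,0.25],"spin":0},{"xyz":[0,0,0.25],"spin":0},{"xyz":[0,0,0.25],"spin":0},{"xyz":[0,0,0.25],"spin":0},{"xyz":[0,0,0.2],"spin":0},{"xyz":[0,0,0.1],"spin":0},{"xyz":[0,0,0.07],"spin":0},{"xyz":[0,0,0],"spin":0},{"xyz":[0,0,0],"spin":0}]}}

```text
time: 2.6
tool_pos: [439.1, -26.7, 45.5]
tcp_rot: [3.141, -0.001, 0.424]
contact_force: [-0.8, 0.0, -0.0]
grip_width: 91.9
finger_force: 0.0
```

```bash
python3 - <<'E'
from plant import bot
import cv2
print(bot.get_obs()['contact_force'])
a=bot.capture('scene')[180:300,270:430];b=bot.capture('top')[220:310,260:380]
import numpy as np
c=np.zeros((300,800,3),np.uint8);c[:300,:400]=cv2.resize(a,(400,300));c[:300,400:]=cv2.resize(b,(400,300))
cv2.imwrite('pics/g1.png',c)
E
```

```text
[-0.75929532  0.02470843 -0.03527998]
```

View pics/g1.png

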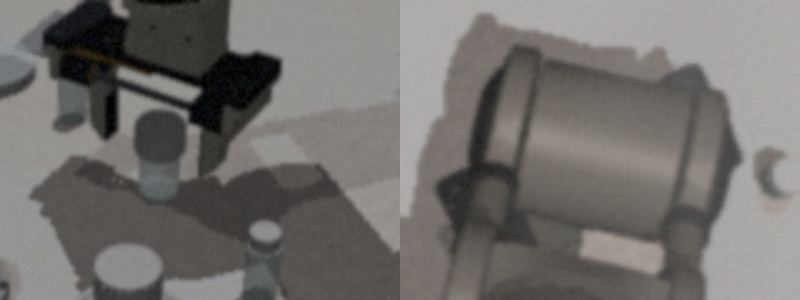

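The fingers straddle the cap, with tips at crop (100,138) and (212,175) and the vial at (160,155). I'll close the gripper.

Emit:
{"api": "jog_arm", "payload": {"targets": [{"xyz":[0,0,0]},{"xyz":[0,0,0]},{"xyz":[0,0,0]},{"xyz":[0,0,0]},{"xyz":[0,0,0]},{"xyz":[0,0,0]},{"xyz":[0,0,0]},{"xyz":[0,0,0]},{"xyz":[0,0,0]},{"xyz":[0,0,0]}], "gripper": 0}}

```text
invalid input
```

Emit:
{"api": "jog_arm", "payload": {"targets": [{"xyz":[0,0,0],"spin":0},{"xyz":[0,0,0],"spin":0},{"xyz":[0,0,0],"spin":0},{"xyz":[0,0,0],"spin":0},{"xyz":[0,0,0],"spin":0},{"xyz":[0,0,0],"spin":0},{"xyz":[0,0,0],"spin":0},{"xyz":[0,0,0],"spin":0},{"xyz":[0,0,0],"spin":0},{"xyz":[0,0,0],"spin":0}], "gripper": 0}}

```text
time: 3.95
tool_pos: [438.8, -26.6, 45.1]
tcp_rot: [3.142, 0.0, 0.424]
contact_force: [-0.5, 0.0, -1.3]
grip_width: 43.7
finger_force: 30.0
```

Emit:
{"api": "jog_arm", "payload": {"targets": [{"xyz":[0,0,-0.3],"spin":0},{"xyz":[0,0,-0.4],"spin":0},{"xyz":[0.309,0.117,-0.29],"spin":0},{"xyz":[0.309,0.117,-0.29],"spin":0},{"xyz":[0.309,0.117,-0.29],"spin":0},{"xyz":[0.309,0.117,0],"spin":0},{"xyz":[0.309,0.117,0],"spin":0},{"xyz":[0.309,0.117,0],"spin":0},{"xyz":[0.309,0.117,0],"spin":0},{"xyz":[0.309,0.117,0],"spin":0}]}}

```text
time: 5.2
tool_pos: [650.4, -13.5, 170.2]
tcp_rot: [-3.141, 0.001, 0.424]
contact_force: [-0.6, -0.1, -1.1]
grip_width: 43.7
finger_force: 30.0
```

Emit:
{"api": "jog_arm", "payload": {"targets": [{"xyz":[0,0,0.1],"spin":0},{"xyz":[0,0,0],"spin":0},{"xyz":[0,0,0],"spin":0},{"xyz":[0,0,0],"spin":0},{"xyz":[0,0,0],"spin":0},{"xyz":[0,0,0],"spin":0},{"xyz":[0,0,0],"spin":0},{"xyz":[0,0,0],"spin":0},{"xyz":[0,0,0],"spin":0},{"xyz":[0,0,0],"spin":0}]}}

```text
time: 6.45
tool_pos: [649.9, -13.5, 162.7]
tcp_rot: [3.142, 0.0, 0.424]
contact_force: [0.1, -0.1, -1.5]
grip_width: 43.8
finger_force: 30.0
```

```bash
python3 - <<'E'
from plant import bot
import cv2
o=bot.get_obs();print(o['contact_force'],o['tool_pos'],o['joint_positions'])
im=bot.capture('scene');cv2.imwrite('pics/s2raw.png',im)
a=im[190:310,170:330]
cv2.imwrite('pics/s2.png',cv2.resize(a,(800,600),interpolation=cv2.INTER_CUBIC))
E
```

```text
[ 0.07386443 -0.06833866 -1.54254771] [649.87242223 -13.53388759 162.68443212] [-1.38573715e-01  6.22565932e-01  1.23896668e+00 -1.20946141e-04
  1.28007175e+00  1.00844444e+00]
```

View pics/s2.png

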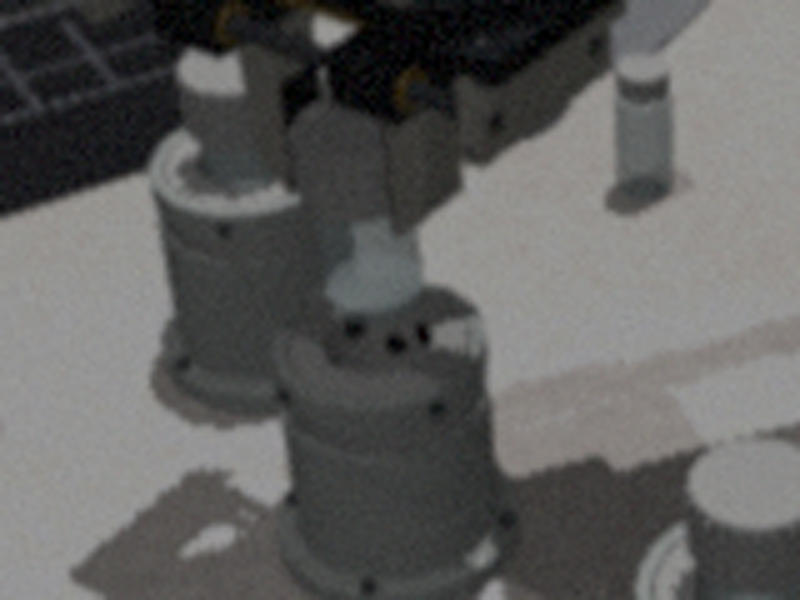

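The vial hangs just over the mouth, with its bottom rim centred near crop (373,295) and the holder rim near x≈382. I'll compare these with the projections.

```bash
cat >> h.py <<'E'
def proj(n,P):
    c=bot.get_calibration(n); f=240/np.tan(np.radians(c['vfov']/2))
    v=R.from_euler('xyz',c['rotation']).inv().apply(np.array(P)-c['eye']); return np.array([c['cx'],c['cy']])+f*v[:2]/v[2]
E
python3 - <<'E'
from h import *
import cv2
t=lambda p:(np.array(p)-[170,190])*5
for P in([650,-13.5,117.7],[650,-13.5,143],[650,-13.5,167],[650,-13.5,100],[650,-13.5,0],[650,-14,0]): print(P,proj('scene',P),t(proj('scene',P)))
im=cv2.imread('pics/s2raw.png')[190:310,170:330].astype(int)
# edges along rows: glass tint (blue - red)
for y in(46,48,50,52,54,56,58): print(y+190,(im[y,55:95,0]-im[y,55:95,2]).tolist())
# holder gray rows
g=im.sum(2)//3
for y in(90,95,100): print(y,g[y,50:105].tolist())
E
```

```text
[650, -13.5, 117.7] [244.58080034 249.78884477] [372.90400172 298.94422384]
[650, -13.5, 143] [243.31919251 238.7920677 ] [366.59596256 243.96033848]
[650, -13.5, 167] [242.07965801 227.9876923 ] [360.39829004 189.93846151]
[650, -13.5, 100] [245.43719976 257.25363154] [377.18599879 336.26815769]
[650, -13.5, 0] [249.90751185 296.21900915] [399.53755926 531.09504576]
[650, -14, 0] [249.79509689 296.0754202 ] [398.97548444 530.37710102]
236 [1, -1, 1, -2, 3, -1, 1, -1, 2, 5, 4, 7, 6, 8, 5, 7, 7, 4, 4, 3, 0, 3, 2, 5, -3, -1, 1, 1, 0, -4, -4, -6, -3, -1, -3, -5, -6, -5, -4, -4]
238 [-2, 1, 1, -3, -3, 2, 0, 1, 2, 2, 2, 5, 5, 7, 5, 4, 5, 4, 1, 4, 4, 3, 5, 7, 4, 6, 2, 3, 0, -3, -5, -3, -4, -2, -3, -3, -4, -4, -3, -2]
240 [0, 0, 0, -1, 2, 3, -1, 4, 2, 6, 5, 4, 5, 6, 6, 7, 8, 5, 8, 5, 5, 4, 6, 4, 4, 1, 5, 2, 1, -4, -4, -4, -2, -4, -4, -4, -5, -3, 0, -4]
242 [1, 1, 1, 2, -1, 1, 3, 2, 0, 1, 4, 5, 6, 6, 7, 7, 9, 9, 9, 5, 8, 8, 8, 8, 10, 8, 9, 4, 3, -1, -3, -1, -2, -2, -4, -1, -2, -4, -5, -5]
244 [5, 3, 3, -4, 3, 0, 4, 3, 2, 3, 5, 7, 7, 11, 9, 6, 9, 8, 6, 8, 10, 6, 9, 8, 9, 8, 8, 9, 3, 1, 0, 0, 
[... 307 characters left out ...]

90 [147, 150, 146, 150, 149, 147, 139, 102, 63, 55, 59, 59, 62, 64, 68, 68, 69, 69, 65, 63, 61, 60, 58, 61, 65, 57, 64, 63, 61, 59, 53, 58, 60, 59, 59, 55, 58, 57, 56, 57, 54, 55, 48, 52, 53, 50, 51, 49, 76, 117, 133, 132, 128, 128, 126]
95 [148, 144, 151, 147, 150, 147, 141, 121, 81, 56, 56, 58, 67, 64, 58, 66, 65, 62, 62, 59, 61, 65, 61, 61, 59, 63, 60, 65, 59, 65, 61, 61, 60, 58, 61, 61, 59, 59, 58, 57, 53, 52, 49, 51, 56, 43, 50, 49, 45, 51, 59, 75, 92, 92, 95]
100 [98, 110, 123, 136, 139, 115, 88, 54, 42, 44, 57, 57, 57, 63, 60, 59, 61, 61, 58, 63, 59, 64, 61, 61, 63, 63, 60, 59, 64, 58, 63, 62, 57, 56, 58, 53, 56, 58, 55, 60, 56, 46, 57, 48, 49, 51, 54, 45, 49, 50, 54, 51, 58, 59, 53]
```

Everything agrees to within about 1 mm, so I'll lower the vial into the bore.

Emit:
{"api": "jog_arm", "payload": {"targets": [{"xyz":[0,0,0.08],"spin":0},{"xyz":[0,0,0.08],"spin":0},{"xyz":[0,0,0.04],"spin":0},{"xyz":[0,0,0.02],"spin":0},{"xyz":[0,0,0.02],"spin":0},{"xyz":[0,0,0.02],"spin":0},{"xyz":[0,0,0.01],"spin":0},{"xyz":[0,0,0.01],"spin":0},{"xyz":[0,0,0],"spin":0},{"xyz":[0,0,0],"spin":0}]}}

```text
time: 7.75
tool_pos: [649.9, -13.5, 140.4]
tcp_rot: [3.141, -0.0, 0.424]
contact_force: [-0.5, 0.2, -1.3]
grip_width: 43.5
finger_force: 30.0
```

Emit:
{"api": "jog_arm", "payload": {"targets": [{"xyz":[0,0,0.004],"spin":-1},{"xyz":[0,0,0.004],"spin":-1},{"xyz":[0,0,0.004],"spin":-1},{"xyz":[0,0,0.004],"spin":-1},{"xyz":[0,0,0.004],"spin":-1},{"xyz":[0,0,0.004],"spin":-1},{"xyz":[0,0,0.004],"spin":-1},{"xyz":[0,0,0.004],"spin":-1},{"xyz":[0,0,0.004],"spin":-1},{"xyz":[0,0,0.004],"spin":-1}]}}

```text
time: 9.0
tool_pos: [650.4, -13.3, 137.5]
tcp_rot: [3.14, -0.0, 1.427]
contact_force: [0.9, 1.1, -0.8]
grip_width: 43.7
finger_force: 30.0
```

Emit:
{"api": "jog_arm", "payload": {"targets": [{"xyz":[0,0,0.0025],"spin":-1},{"xyz":[0,0,0.0025],"spin":-1},{"xyz":[0,0,0.0025],"spin":-1},{"xyz":[0,0,0.0025],"spin":-1},{"xyz":[0,0,0.0025],"spin":-1},{"xyz":[0,0,0.0025],"spin":-1},{"xyz":[0,0,0.0025],"spin":-1},{"xyz":[0,0,0.0025],"spin":-1},{"xyz":[0,0,0.0025],"spin":-1},{"xyz":[0,0,0.0025],"spin":-1}]}}

```text
time: 10.25
tool_pos: [650.5, -12.8, 135.6]
tcp_rot: [3.14, 0.001, 2.427]
contact_force: [0.2, 3.2, 0.3]
grip_width: 43.5
finger_force: 30.0
```

```bash
python3 -c "
from plant import bot
o=bot.get_obs();print(o['contact_force'],o['moment'],o['tool_pos'],o['joint_positions'][5])"
```

```text
[0.2040863  3.20860709 0.32284408] [ 0.64083148 -0.41377054 -0.06708603] [650.48614243 -12.77225879 135.62377844] -0.9948163962447178
```

Emit:
{"api": "jog_arm", "payload": {"targets": [{"xyz":[0.008,0.0095,0.0025],"spin":1},{"xyz":[0,0,0.0025],"spin":1},{"xyz":[0,0,0.0025],"spin":1},{"xyz":[0,0,0.0025],"spin":1},{"xyz":[0,0,0.0025],"spin":1},{"xyz":[0,0,0.0025],"spin":1},{"xyz":[0,0,0.0025],"spin":1},{"xyz":[0,0,0.0025],"spin":1},{"xyz":[0,0,0.0025],"spin":1},{"xyz":[0,0,0.0025],"spin":1}]}}

```text
time: 11.5
tool_pos: [651.1, -13.1, 134.0]
tcp_rot: [3.138, 0.001, 1.421]
contact_force: [1.7, -1.4, 0.5]
grip_width: 43.4
finger_force: 30.0
```

```bash
python3 -c "
from plant import bot
o=bot.get_obs();print(o['contact_force'],o['moment'],o['tool_pos'],o['tcp_rot'])"
```

```text
[ 1.71325921 -1.37955878  0.49530347] [-0.30562625 -0.49656343  0.04699329] [651.06818287 -13.10130981 134.01608606] [3.13812250e+00 6.53436257e-04 1.42052177e+00]
```

Emit:
{"api": "jog_arm", "payload": {"targets": [{"xyz":[0,0,0.0025],"spin":1},{"xyz":[0,0,0.0025],"spin":1},{"xyz":[0,0,0.0025],"spin":1},{"xyz":[0,0,0.0025],"spin":1},{"xyz":[0,0,0.0025],"spin":1},{"xyz":[0,0,0.0025],"spin":1},{"xyz":[0,0,0.0025],"spin":1},{"xyz":[0,0,0.0025],"spin":1},{"xyz":[0,0,0.0025],"spin":1},{"xyz":[0,0,0.0025],"spin":1}]}}

```text
time: 12.75
tool_pos: [650.5, -13.8, 132.2]
tcp_rot: [3.139, -0.001, 0.421]
contact_force: [-0.3, -4.0, 2.1]
grip_width: 43.7
finger_force: 30.0
```

```bash
python3 -c "
from plant import bot
o=bot.get_obs();print(o['contact_force'],o['moment'],o['tool_pos'],o['tcp_rot'])"
```

```text
[-0.29351234 -4.02569657  2.0548117 ] [-0.83324562  0.00315734  0.11389595] [650.52475985 -13.75102923 132.17549187] [ 3.13872256e+00 -1.01305851e-03  4.20573195e-01]
```

Emit:
{"api": "jog_arm", "payload": {"targets": [{"xyz":[-0.0026,0.0057,0.0025],"spin":-1},{"xyz":[0,0,0.0025],"spin":-1},{"xyz":[0,0,0.0025],"spin":-1},{"xyz":[0,0,0.0025],"spin":-1},{"xyz":[0,0,0.0025],"spin":-1},{"xyz":[0,0,0.0025],"spin":-1},{"xyz":[0,0,0.0025],"spin":-1},{"xyz":[0,0,0.0025],"spin":-1},{"xyz":[0,0,0.0025],"spin":-1},{"xyz":[0,0,0.0025],"spin":-1}]}}

```text
time: 14.0
tool_pos: [651.2, -13.1, 130.7]
tcp_rot: [3.137, -0.0, 1.426]
contact_force: [1.9, 2.0, 4.3]
grip_width: 43.4
finger_force: 30.0
```

Emit:
{"api": "jog_arm", "payload": {"targets": [{"xyz":[0,0,0.0025],"spin":-1},{"xyz":[0,0,0.0025],"spin":-1},{"xyz":[0,0,0.0025],"spin":-1},{"xyz":[0,0,0.0025],"spin":-1},{"xyz":[0,0,0.0025],"spin":-1},{"xyz":[0,0,0.0025],"spin":-1},{"xyz":[0,0,0.0025],"spin":-1},{"xyz":[0,0,0.0025],"spin":-1},{"xyz":[0,0,0.0025],"spin":-1},{"xyz":[0,0,0.0025],"spin":-1}]}}

```text
time: 15.25
tool_pos: [650.8, -12.3, 128.1]
tcp_rot: [3.139, 0.001, 2.427]
contact_force: [-0.1, 3.6, 1.2]
grip_width: 43.8
finger_force: 30.0
```

```bash
python3 -c "
from plant import bot
o=bot.get_obs();print(o['contact_force'],o['moment'],o['tool_pos'],o['tcp_rot'])"
```

```text
[-0.0678816   3.56210416  1.21443858] [ 0.60377647 -0.25680081 -0.20465711] [650.75315884 -12.29466509 128.11679493] [3.13902087e+00 1.31401933e-03 2.42664326e+00]
```

Emit:
{"api": "jog_arm", "payload": {"targets": [{"xyz":[0,0,0.0025],"spin":1},{"xyz":[0,0,0.0025],"spin":1},{"xyz":[0,0,0.0025],"spin":1},{"xyz":[0,0,0.0025],"spin":1},{"xyz":[0,0,0.0025],"spin":1},{"xyz":[0,0,0.0025],"spin":1},{"xyz":[0,0,0.0025],"spin":1},{"xyz":[0,0,0.0025],"spin":1},{"xyz":[0,0,0.0025],"spin":1},{"xyz":[0,0,0.0025],"spin":1}]}}

```text
time: 16.5
tool_pos: [651.1, -13.6, 126.0]
tcp_rot: [3.138, 0.001, 1.421]
contact_force: [1.9, -1.6, 0.2]
grip_width: 43.5
finger_force: 30.0
```

Emit:
{"api": "jog_arm", "payload": {"targets": [{"xyz":[0,0,0.0025],"spin":1},{"xyz":[0,0,0.0025],"spin":1},{"xyz":[0,0,0.0025],"spin":1},{"xyz":[0,0,0.0025],"spin":1},{"xyz":[0,0,0.0025],"spin":1},{"xyz":[0,0,0.0025],"spin":1},{"xyz":[0,0,0.0025],"spin":1},{"xyz":[0,0,0.0025],"spin":1},{"xyz":[0,0,0.0025],"spin":1},{"xyz":[0,0,0.0025],"spin":1}]}}

```text
time: 17.75
tool_pos: [650.4, -14.1, 123.9]
tcp_rot: [3.139, -0.001, 0.421]
contact_force: [0.8, -2.1, 0.6]
grip_width: 43.7
finger_force: 30.0
```

```bash
python3 -c "
from plant import bot
o=bot.get_obs();print(o['contact_force'],o['moment'],o['tool_pos'],o['tcp_rot'])"
```

```text
[ 0.8012703  -2.13559295  0.64837639] [-0.72879897  0.00578766  0.30718905] [650.35884127 -14.1112408  123.86012513] [ 3.13911731e+00 -5.30310070e-04  4.21016368e-01]
```

Emit:
{"api": "jog_arm", "payload": {"targets": [{"xyz":[0,0,0.0025],"spin":-1},{"xyz":[0,0,0.0025],"spin":-1},{"xyz":[0,0,0.0025],"spin":-1},{"xyz":[0,0,0.0025],"spin":-1},{"xyz":[0,0,0.0025],"spin":-1},{"xyz":[0,0,0.0025],"spin":-1},{"xyz":[0,0,0.0025],"spin":-1},{"xyz":[0,0,0.0025],"spin":-1},{"xyz":[0,0,0.0025],"spin":-1},{"xyz":[0,0,0.0025],"spin":-1}]}}

```text
time: 19.0
tool_pos: [651.3, -13.1, 122.4]
tcp_rot: [3.138, -0.001, 1.426]
contact_force: [2.5, 1.0, 1.5]
grip_width: 43.5
finger_force: 30.0
```

Emit:
{"api": "jog_arm", "payload": {"targets": [{"xyz":[0,0,0.0025],"spin":-1},{"xyz":[0,0,0.0025],"spin":-1},{"xyz":[0,0,0.0025],"spin":-1},{"xyz":[0,0,0.0025],"spin":-1},{"xyz":[0,0,0.0025],"spin":-1},{"xyz":[0,0,0.0025],"spin":-1},{"xyz":[0,0,0.0025],"spin":-1},{"xyz":[0,0,0.0025],"spin":-1},{"xyz":[0,0,0.0025],"spin":-1},{"xyz":[0,0,0.0025],"spin":-1}]}}

```text
time: 20.25
tool_pos: [650.9, -12.3, 120.6]
tcp_rot: [3.138, 0.002, 2.426]
contact_force: [0.1, 2.2, 5.2]
grip_width: 43.3
finger_force: 30.0
```

```bash
python3 -c "
from plant import bot
o=bot.get_obs();print(o['contact_force'],o['moment'],o['tool_pos'],o['tcp_rot'])"
```

```text
[0.08952653 2.21518278 5.15708107] [ 0.62783938 -0.16448987 -0.41111045] [650.94993683 -12.26730528 120.6126973 ] [3.13847258e+00 1.77659028e-03 2.42627301e+00]
```

Emit:
{"api": "jog_arm", "payload": {"targets": [{"xyz":[0,0,0.002],"spin":1},{"xyz":[0,0,0.002],"spin":1},{"xyz":[0,0,0.002],"spin":1},{"xyz":[0,0,0.002],"spin":1},{"xyz":[0,0,0.002],"spin":1},{"xyz":[0,0,0.002],"spin":1},{"xyz":[0,0,0.002],"spin":1},{"xyz":[0,0,0.002],"spin":1},{"xyz":[0,0,0.002],"spin":1},{"xyz":[0,0,0.002],"spin":1}]}}

```text
time: 21.5
tool_pos: [651.2, -13.6, 119.3]
tcp_rot: [3.137, 0.001, 1.421]
contact_force: [-0.0, -1.2, 4.6]
grip_width: 43.8
finger_force: 30.0
```

Emit:
{"api": "jog_arm", "payload": {"targets": [{"xyz":[0,0,0.002],"spin":1},{"xyz":[0,0,0.002],"spin":1},{"xyz":[0,0,0.002],"spin":1},{"xyz":[0,0,0.002],"spin":1},{"xyz":[0,0,0.002],"spin":1},{"xyz":[0,0,0.002],"spin":1},{"xyz":[0,0,0.002],"spin":1},{"xyz":[0,0,0.002],"spin":1},{"xyz":[0,0,0.002],"spin":1},{"xyz":[0,0,0.002],"spin":1}]}}

```text
time: 22.75
tool_pos: [650.3, -14.0, 117.0]
tcp_rot: [3.139, -0.001, 0.421]
contact_force: [-1.3, -2.8, 3.7]
grip_width: 43.5
finger_force: 30.0
```

```bash
python3 -c "
from plant import bot
o=bot.get_obs();print(o['contact_force'],o['moment'],o['tool_pos'],o['tcp_rot'])"
```

```text
[-1.34522684 -2.76231342  3.66266112] [-0.55523228  0.25789104  0.48572469] [650.30766487 -14.00711774 117.0262859 ] [ 3.13914164e+00 -5.92588259e-04  4.21497093e-01]
```

Emit:
{"api": "jog_arm", "payload": {"targets": [{"xyz":[0,0,0.002],"spin":-1},{"xyz":[0,0,0.002],"spin":-1},{"xyz":[0,0,0.002],"spin":-1},{"xyz":[0,0,0.002],"spin":-1},{"xyz":[0,0,0.002],"spin":-1},{"xyz":[0,0,0.002],"spin":-1},{"xyz":[0,0,0.002],"spin":-1},{"xyz":[0,0,0.002],"spin":-1},{"xyz":[0,0,0.002],"spin":-1},{"xyz":[0,0,0.002],"spin":-1}]}}

```text
time: 24.0
tool_pos: [651.1, -13.0, 115.3]
tcp_rot: [3.138, -0.001, 1.426]
contact_force: [2.8, 0.9, 1.7]
grip_width: 43.6
finger_force: 30.0
```

Emit:
{"api": "jog_arm", "payload": {"targets": [{"xyz":[0,0,0.002],"spin":-1},{"xyz":[0,0,0.002],"spin":-1},{"xyz":[0,0,0.002],"spin":-1},{"xyz":[0,0,0.002],"spin":-1},{"xyz":[0,0,0.002],"spin":-1},{"xyz":[0,0,0.002],"spin":-1},{"xyz":[0,0,0.002],"spin":-1},{"xyz":[0,0,0.002],"spin":-1},{"xyz":[0,0,0.002],"spin":-1},{"xyz":[0,0,0.002],"spin":-1}]}}

```text
time: 25.25
tool_pos: [650.7, -12.2, 113.6]
tcp_rot: [3.139, 0.001, 2.426]
contact_force: [0.4, 3.8, 1.8]
grip_width: 43.4
finger_force: 30.0
```

```bash
python3 -c "
from plant import bot
o=bot.get_obs();print(o['contact_force'],o['moment'],o['tool_pos'],o['tcp_rot'])"
```

```text
[0.37741256 3.77151018 1.82629511] [ 0.69724651 -0.32024445 -0.47524914] [650.66181458 -12.19498368 113.55379059] [3.13892904e+00 7.60202189e-04 2.42591485e+00]
```

```bash
python3 - <<'E'
from h import *
import cv2
im=bot.capture('scene');cv2.imwrite('pics/s3raw.png',im)
a=im[200:290,190:310]
cv2.imwrite('pics/s3.png',cv2.resize(a,(800,600),interpolation=cv2.INTER_CUBIC))
for z in (68.6+50,68.6+78,68.6,100): print(z,(proj('scene',[650.5,-13,z])-[190,200])*6.667)
E
```

```text
118.6 [362.76368925 330.89211203]
146.6 [353.40219147 249.46826089]
68.6 [378.59814978 468.61609457]
100 [368.78200767 383.2378664 ]
```

View pics/s3.png

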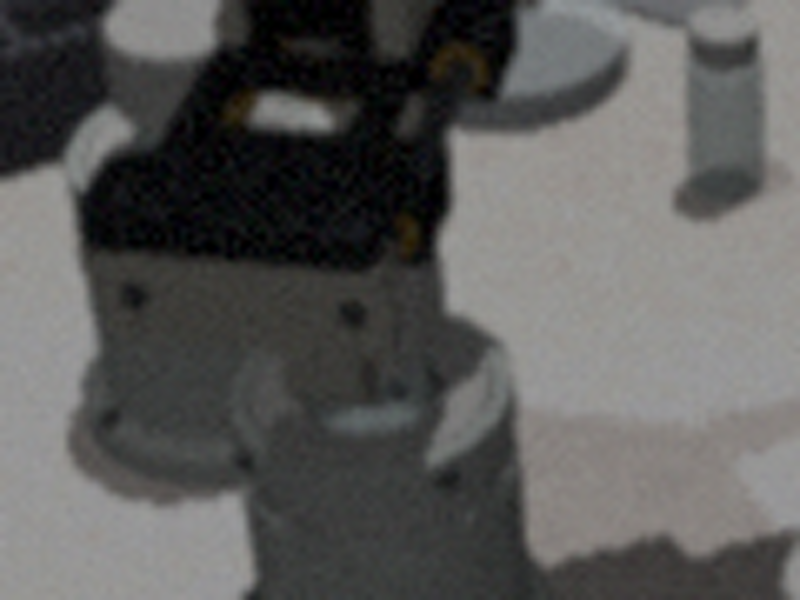

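The near finger hides the cap, and the glass meets the mouth around crop (375,415). I'll carry on and check again at a different yaw.

Emit:
{"api": "jog_arm", "payload": {"targets": [{"xyz":[0,0,0.002],"spin":1},{"xyz":[0,0,0.002],"spin":1},{"xyz":[0,0,0.002],"spin":1},{"xyz":[0,0,0.002],"spin":1},{"xyz":[0,0,0.002],"spin":1},{"xyz":[0,0,0.002],"spin":1},{"xyz":[0,0,0.002],"spin":1},{"xyz":[0,0,0.002],"spin":1},{"xyz":[0,0,0.002],"spin":1},{"xyz":[0,0,0.002],"spin":1}]}}

```text
time: 26.55
tool_pos: [650.9, -13.8, 112.0]
tcp_rot: [3.139, 0.001, 1.42]
contact_force: [2.2, -3.2, 0.8]
grip_width: 43.6
finger_force: 30.0
```

```bash
python3 - <<'E'
from h import *
o=bot.get_obs();print(o['contact_force'],o['moment'],o['tool_pos'])
E
```

```text
[ 2.17481135 -3.24607693  0.80295625] [-0.46575096 -0.59670542  0.51616814] [650.90437563 -13.75041186 112.02016287]
```

Emit:
{"api": "jog_arm", "payload": {"targets": [{"xyz":[0,0,0.002],"spin":1},{"xyz":[0,0,0.002],"spin":1},{"xyz":[0,0,0.002],"spin":1},{"xyz":[0,0,0.002],"spin":1},{"xyz":[0,0,0.002],"spin":1},{"xyz":[0,0,0.002],"spin":1},{"xyz":[0,0,0.002],"spin":1},{"xyz":[0,0,0.002],"spin":1},{"xyz":[0,0,0.002],"spin":1},{"xyz":[0,0,0.002],"spin":1}]}}

```text
time: 27.8
tool_pos: [650.1, -13.9, 110.1]
tcp_rot: [3.139, 0.0, 0.42]
contact_force: [-0.3, -1.6, 1.6]
grip_width: 43.9
finger_force: 30.0
```

```bash
python3 - <<'E'
from h import *
import cv2
o=bot.get_obs();print(o['contact_force'],o['moment'],o['tool_pos'])
im=bot.capture('scene');cv2.imwrite('pics/s4raw.png',im)
a=im[200:290,190:310]
cv2.imwrite('pics/s4.png',cv2.resize(a,(800,600),interpolation=cv2.INTER_CUBIC))
zb=o['tool_pos'][2]-45
for z in (zb+50,zb+78,zb,100): print(z,(proj('scene',[650.5,-13,z])-[190,200])*6.667)
E
```

```text
[-0.31736793 -1.59523708  1.57593299] [-0.41833365  0.02240116  0.56340473] [650.1048623  -13.94944751 110.10150917]
115.10150917019092 [363.90762597 340.84177347]
143.10150917019092 [354.59230059 259.81951771]
65.10150917019092 [379.66606278 477.90452165]
100 [368.78200767 383.2378664 ]
```

View pics/s4.png

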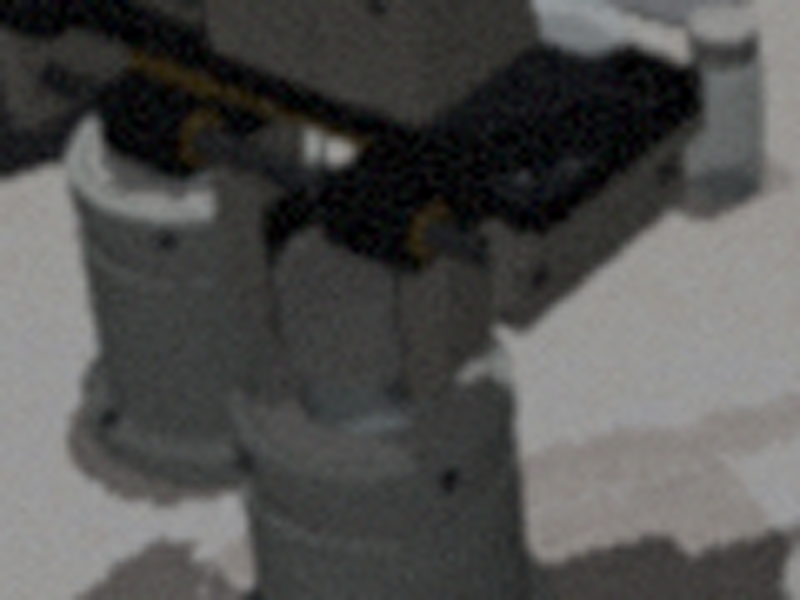

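The cap's lower front edge is at about crop y 387, and I predicted about 386. So the vial is following the fingers without slipping.

Emit:
{"api": "jog_arm", "payload": {"targets": [{"xyz":[0,0,0.002],"spin":-1},{"xyz":[0,0,0.002],"spin":-1},{"xyz":[0,0,0.002],"spin":-1},{"xyz":[0,0,0.002],"spin":-1},{"xyz":[0,0,0.002],"spin":-1},{"xyz":[0,0,0.002],"spin":-1},{"xyz":[0,0,0.002],"spin":-1},{"xyz":[0,0,0.002],"spin":-1},{"xyz":[0,0,0.002],"spin":-1},{"xyz":[0,0,0.002],"spin":-1}]}}

```text
time: 29.1
tool_pos: [651.0, -13.2, 110.0]
tcp_rot: [3.138, -0.0, 1.426]
contact_force: [-1.4, -0.1, 8.0]
grip_width: 43.8
finger_force: 30.0
```

Emit:
{"api": "jog_arm", "payload": {"targets": [{"xyz":[0,0,0.0015],"spin":-1},{"xyz":[0,0,0.0015],"spin":-1},{"xyz":[0,0,0.0015],"spin":-1},{"xyz":[0,0,0.0015],"spin":-1},{"xyz":[0,0,0.0015],"spin":-1},{"xyz":[0,0,0.0015],"spin":-1},{"xyz":[0,0,0.0015],"spin":-1},{"xyz":[0,0,0.0015],"spin":-1},{"xyz":[0,0,0.0015],"spin":-1},{"xyz":[0,0,0.0015],"spin":-1}]}}

```text
time: 30.35
tool_pos: [650.9, -12.8, 109.2]
tcp_rot: [3.139, 0.003, 2.426]
contact_force: [-1.7, 1.9, 10.9]
grip_width: 43.7
finger_force: 30.0
```

```bash
python3 - <<'E'
from h import *
o=bot.get_obs();print(o['contact_force'],o['moment'],o['tool_pos'])
E
```

```text
[-1.67379543  1.93654277 10.90079925] [ 0.55384179  0.19944507 -0.56415266] [650.92789348 -12.7791409  109.23812607]
```

The downward force has risen past the spring preload, so the vial is probably on the stop. To confirm, I'll twist without feeding. If it's bottomed, the force should hold.

Emit:
{"api": "jog_arm", "payload": {"targets": [{"xyz":[0,0,0],"spin":1},{"xyz":[0,0,0],"spin":1},{"xyz":[0,0,0],"spin":1},{"xyz":[0,0,0],"spin":1},{"xyz":[0,0,0],"spin":1},{"xyz":[0,0,0],"spin":1},{"xyz":[0,0,0],"spin":1},{"xyz":[0,0,0],"spin":1},{"xyz":[0,0,0],"spin":1},{"xyz":[0,0,0],"spin":1}]}}

```text
time: 31.6
tool_pos: [650.7, -13.4, 109.2]
tcp_rot: [3.138, 0.001, 1.422]
contact_force: [-2.0, -1.4, 9.1]
grip_width: 43.3
finger_force: 30.0
```

Emit:
{"api": "jog_arm", "payload": {"targets": [{"xyz":[0,0,0.001],"spin":1},{"xyz":[0,0,0.001],"spin":1},{"xyz":[0,0,0.001],"spin":1},{"xyz":[0,0,0.001],"spin":1},{"xyz":[0,0,0.001],"spin":1},{"xyz":[0,0,0],"spin":1},{"xyz":[0,0,0],"spin":1},{"xyz":[0,0,0],"spin":1},{"xyz":[0,0,0],"spin":1},{"xyz":[0,0,0],"spin":1}]}}

```text
time: 32.85
tool_pos: [650.4, -13.4, 108.8]
tcp_rot: [3.139, -0.002, 0.422]
contact_force: [-2.6, -1.8, 11.5]
grip_width: 43.5
finger_force: 30.0
```

```bash
python3 - <<'E'
from h import *
o=bot.get_obs();print(o['contact_force'],o['moment'],o['tool_pos'])
E
```

```text
[-2.59273513 -1.8206251  11.53661269] [-0.34540789  0.69174776  0.53706579] [650.42813139 -13.42590395 108.81560583]
```

The force held at 9–11.5 N over 2 rad of twisting, so the vial is on the stop. I'll release it and retreat upward.

Emit:
{"api": "jog_arm", "payload": {"targets": [{"xyz":[0,0,0],"spin":0},{"xyz":[0,0,0],"spin":0},{"xyz":[0,0,0],"spin":0},{"xyz":[0,0,0],"spin":0},{"xyz":[0,0,0],"spin":0},{"xyz":[0,0,0],"spin":0},{"xyz":[0,0,0],"spin":0},{"xyz":[0,0,0],"spin":0},{"xyz":[0,0,0],"spin":0},{"xyz":[0,0,0],"spin":0}], "gripper": 90}}

```text
time: 34.1
tool_pos: [649.9, -13.1, 106.3]
tcp_rot: [3.141, -0.0, 0.424]
contact_force: [0.5, 0.1, -0.9]
grip_width: 82.8
finger_force: 0.0
```

Emit:
{"api": "jog_arm", "payload": {"targets": [{"xyz":[0,0,-0.05],"spin":0},{"xyz":[0,0,-0.1],"spin":0},{"xyz":[0,0,-0.2],"spin":0},{"xyz":[0,0,-0.3],"spin":0},{"xyz":[0,0,-0.3],"spin":0},{"xyz":[0,0,-0.3],"spin":0},{"xyz":[-0.3,0,-0.2],"spin":0},{"xyz":[-0.5,0,0],"spin":0},{"xyz":[-0.5,0,0],"spin":0},{"xyz":[-0.5,0,0],"spin":0}]}}

```text
time: 35.35
tool_pos: [517.7, -72.7, 223.7]
tcp_rot: [3.14, -0.001, 0.424]
contact_force: [0.3, -0.4, -0.0]
grip_width: 82.5
finger_force: 0.0
```

```bash
python3 - <<'E'
from h import *
import cv2
o=bot.get_obs();print(o['contact_force'],o['tool_pos'])
im=bot.capture('scene')
a=im[200:290,190:310]
cv2.imwrite('pics/s5.png',cv2.resize(a,(800,600),interpolation=cv2.INTER_CUBIC))
for z in (110-45+50,110-45+78,100): print(z,(proj('scene',[650.5,-13,z])-[190,200])*6.667)
E
```

```text
[ 0.30936398 -0.36502848 -0.01188486] [517.69588916 -72.70900111 223.68999224]
115 [363.94073395 341.12973801]
143 [354.62674316 260.1190902 ]
100 [368.78200767 383.2378664 ]
```

View pics/s5.png

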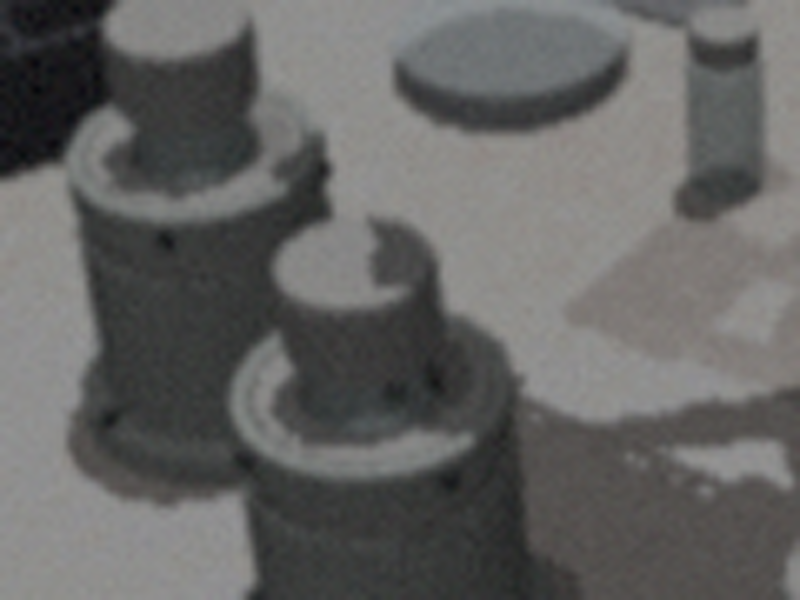

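The vial stands upright in the holder. Its cap top is centred at about crop (355,263), against a prediction of (355,260), and the gripper is clear. Handing in.

```bash
python3 -c "
from plant import bot
print(bot.close_job())"
```

```text
the job is handed in; nothing more can be done
None
```

The wide vial was twisted down onto the stop of the empty holder and released, standing upright, and the job was handed in at about 35 s; the head sank about 1–1.5 mm by the force readings, and no other object was touched as far as forces and pictures show.

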